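Seat a drilled stone bar on the pin of a polishing jig

ROBOT

A 6-joint arm with a two-finger parallel gripper is mounted at the origin on the work surface. World frame = base frame: x ahead of the robot, y to its left, z up, the work surface at z = 0. Lengths are in m, angles in rad, forces in N, time in s.
With the tool pointing down it reaches from about 0.225 to 0.875 m from the base axis. Payload 3.4 kg.
Tool frame: the origin (TCP) lies between the finger pads; the fingertips stand 8 mm ahead of it and the grasp point (between the pads) lies 11 mm behind it; z points along the fingers, y is the line along which they close (so a half turn about z gives the same grasp; the last joint's range is limited). The gripper opens to 85 mm and grips with 20 to 120 N. Pads are 22 mm wide; open, the fingers measure 114 mm over their backs; the gripper's body (76 mm by 85 mm) begins 54 mm behind the grasp point. The pads swing forward as they close: fully open they stand 13 mm farther back than shut.
Start: joints at [-1.326, 0.276, 1.505, -0, 1.361, -0.121], TCP at [0.206, -0.537, 0.239] pointing down, gripper open.
Joint ranges: [-2.89, 2.89], [-0.75, 2.08], [0.22, 2.7], [-1.18, 4.32], [0.11, 2.71], [-2.7, 2.7]. Speed limits (rad/s): [2.57, 2.57, 3.14, 3.14, 3.14, 3.14].

INTERFACE

Orientations are given as a unit quaternion [w, x, y, z].
In Python, from rig import manip, optics, finder gives the robot as it stands.
- The arm moves only by the tool servo_tool, never from a script. Its argument "increments" is a list of rows, each a list of 7 numbers: the shift along the tool's x, y, z in cm, then the turn, a rotation vector about the tool's x, y, z in degrees, then the closure, from -1 (fully open) to 1 (shut). In form: [[x, y, z, rx, ry, rz, gripper], ...]. A call has exactly 5 rows; each row shifts and turns the commanded pose from where the row before left it, along the tool's axes as they then stand; what a row does not reach is not made up. A row lasts 1/10 s, in which the tool goes at most 50 mm and 8.59 degrees, less where a joint would pass 70% of its speed; a pose out of reach is approached as far as the arm can. A call is refused whole if a number of a shift passes 5 or a number of a turn 8.59, either way. A call with a gripper value outside its range is refused whole. The fingers move at their own pace and stop on an object; "squeeze" is the grip in N (left out, the last holds). Time passes only in rows, so rows that do not move let the fingers close, or fill a call up. It gives the time, the measured TCP pose, the force, the opening and the grip force at its end, in the units of the state.
- manip.get_state(): the state, without advancing time (a new reading comes with each control period).
- optics.get_image(name): name is "side" or "top" or "wrist"; returns the picture (480x640x3 uint8, red, green, blue); there is no depth.
- optics.get_calibration(name): a dict with "fov_y" (degrees; the focal length in pixels is half the picture's height over the tangent of half this angle, whatever the lens; pixels are square), "cx", "cy" (the principal point, pixels), "dist_coeffs" ([k1, k2, p1, p2, k3] as OpenCV has them; the pictures are not rectified), "world_to_cam" (4x4, takes a point from world to camera coordinates). Camera axes: x right, y down, z forward; pixel columns grow to the right and rows downward; lengths in m; the calibration is good to about 2 mm. A picture is of the moment at which its call begins: read the wrist's pose just before it. get_calibration takes no time and is no camera call; for the wrist camera it gives the pose at the moment of the call.
- manip.sign_off(): hands the job in; it is judged then, once.
Trained networks look in the newest picture that a camera, given by its name, has taken for a name from the list of things; names that differ only in an ending like _2 or _b are one class to them, and where a whole thing is asked for, a point or a joint stands for the part that bears it (a point fixed in the world has none). Each returns a list of dicts, best first, with "p" (0 to 1); they miss things now and then, are a little off and sometimes report something else, mostly with a low value. They report only what shows in the picture. A call takes as long as a camera call. They do not tell look-alikes from the thing itself.
- finder.silhouettes(label, camera): "region" (480x640 bool, what is visible of it) and "box" ([centre column, centre row, width, height] in pixels, round what is visible of it).
- finder.tip_of(label, camera): "at" ([column, row] in pixels: a listed point, or the origin of a listed thing).
The state is a dict: "clock": time; "qpos": joint angles; "qd": joint speeds; "effort": joint torques, N m; "position": TCP position; "ee_rot": TCP orientation; "contact_force": force on the tool from outside, world axes, zero at the start; "moment": the same for the moment, N m; "width": finger opening in m; "gripper_force": force on a finger pad.
Only numpy, scipy, OpenCV 4.12 (cv2) and the standard library are available. Lean on these libraries where they do the work, as an engineer would, in place of code of your own. Each camera call takes 0.05 s, during which the arm holds its last target. There are 200 camera calls.

TASK

Pick up the drilled black stone bar and lay it on the aluminium jig, nudging it gently until its hole drops over the brass pin and it sits flat on the bed. Then swing its undrilled end round until its long side lies against the blue fence, and let go. Never press or knock the polished stone hard against the jig, and leave the undrilled bar and the other stones and bottle where they are.

Things in the scene. Friction and masses are not known exactly. Their poses are not given: they have to be found in the camera images.
- stone_mid (a point): centre (half-way up) of the drilled black stone bar: 120 mm long (x), 56 mm wide (y), 30 mm thick (z), about 0.36 kg. A 15 mm hole goes straight through it, top to bottom, on its centre line 38 mm from this point towards +x, with four chalk ticks round it. It starts flat on the bench, 15 mm below this point, and is gripped across its 56 mm width
- stone_hole (a point): centre of the lower mouth of the stone's 15 mm hole, level with the stone's underside. Same axes as stone_mid
- stone_tail (a point): middle of the lower edge of the stone's other, undrilled end: 60 mm from stone_mid along -x, level with the underside. Same axes as stone_mid
- jig: the aluminium jig, fixed flat on the bench: a bed 210 x 190 mm (x, y), 20 mm thick. Origin: centre of its underside. x along the pin slot, y towards the blue fence
- jig_slot (a point): middle of the pin slot (black strip 48 x 13 mm, long in x), on the bed's top face; axes as the jig's; it is at (55, 45, 20) mm from the jig's origin. A brass pin, 12 mm thick, rises 12 mm above the bed (top 4 mm taper to 7 mm). It is clamped firm on the slot's centre line, anywhere from -12 to +12 mm in x from this point: a different place each time, not measured
- jig_fence (a point): middle of the foot of the fixed blue fence's flat face, on the bed's top; the face looks to -y; axes as the jig's; at (-75, 28) mm from jig_slot. Fence 60 mm long (x), 34 mm high, 18 mm thick. A finished stone lies along the slot, hole on the pin, tail to -x, its +y side against this face, where no finger fits between: seat it askew, tail swung to -y, then push it round
- blank: undrilled black stone bar, 120 x 56 x 30 mm, the drilled stone's twin, lying on the bench; leave alone. Origin: centre of its underside; x along its length
- cube0: black stone cube, 45 mm; leave alone. Origin: centre of underside
- cube1: grey stone cube, 45 mm; leave alone. Origin: centre of underside
- cube2: black stone cube, 45 mm; leave alone. Origin: centre of underside
- pyramid: black stone pyramid, 66 mm square, 52 mm high; leave alone. Origin: centre of underside
- tile: dark grey stone tile, 100 x 100 x 12 mm; leave alone. Origin: centre of underside
- waterbottle: white plastic bottle with a red cap, 64 mm across, 170 mm high; leave alone. Origin: centre of underside
There are look-alikes about, which are no part of the job. Leave any orange or purple look-alike of the part that bears stone_mid alone.

How it is judged:
At the end, for the whole second after the job is handed in: The stone lies flat on the bed (underside within 2 mm, tilt under 0.03 rad), its hole over the pin (within 5 mm of the slot's centre line and 17 mm of its middle), its tail towards -x and within 5 mm of the slot's centre line (long side against the fence), at rest and released (z of stone_hole in the frame of jig_slot between -0.004 and 0.002 m and z of stone_tail in the frame of jig_slot between -0.004 and 0.002 m and angle between stone_mid's own z axis and vertical below 0.03 rad and y of stone_hole in the frame of jig_slot between -0.005 and 0.005 m and x of stone_hole in the frame of jig_slot between -0.017 and 0.017 m and y of stone_tail in the frame of jig_slot between -0.005 and 0.005 m and x of stone_tail in the frame of jig_slot below -0.05 m and linear speed of stone below 0.01 m/s); the robot touches nothing.
It fails at once if the stone and the jig (bed, pin or fence) press on each other with more than 30 N (contact force between stone and jig above 30 N).
It fails at once if the robot presses on the jig with more than 25 N (contact force between any of the fingers, the arm and jig above 25 N).
It fails at once if the stone is tipped by more than 0.5 rad (angle between stone_mid's own z axis and vertical above 0.5 rad).
It fails at once if the undrilled bar or another bystander is moved by more than 15 mm (distance of any of blank, cube0, cube1, cube2, pyramid, tile, waterbottle from where it was at the start of the episode above 0.015 m).
It also fails if it takes over 72 s, if anything falls off the work surface, if the arm or the gripper's body presses on something with over 40 N, if the wrist force passes 120 N, or if a joint passes its speed limit or range.

## Working session

There is one attempt and no reset: what is moved stays moved. The work goes in short steps, Python scripts to look and compute and a tool call to move; the robot and the scene stay as the last step left them, time stands still between calls to the robot, and variables do not carry over. Pictures are saved under pics/ and viewed, at most 10 in all, crops included, and the job is handed in when it is done.

Besides the shell and the picture viewer there is one more tool, called after "Request:" as name(argument=value, ...) on one line, values as JSON. servo_tool: Moves the arm, as the interface text tells. Its arguments: {"type":"object","properties":{"increments":{"type":"array","items":{"type":"array","items":{"type":"number"}}},"squeeze":{"type":"number"}},"required":["increments"]}

```bash
mkdir -p pics; ls; cat > h.py <<'E'
import numpy as np, cv2
from rig import manip, optics, finder
def KD(c):
    f=240/np.tan(np.radians(c["fov_y"])/2)
    return np.array([[f,0,c["cx"]],[0,f,c["cy"]],[0,0,1.]]), np.array(c["dist_coeffs"],float)
def ray(c,px,z):
    K,D=KD(c); u=cv2.undistortPoints(np.array(px,float).reshape(-1,1,2),K,D).reshape(-1,2)
    T=np.linalg.inv(np.array(c["world_to_cam"])); d=np.c_[u,np.ones(len(u))]@T[:3,:3].T; o=T[:3,3]
    return o+d*((z-o[2])/d[:,2])[:,None]
def proj(c,P):
    K,D=KD(c); T=np.array(c["world_to_cam"]); 
    return cv2.projectPoints(np.array(P,float).reshape(-1,3),cv2.Rodrigues(T[:3,:3])[0],T[:3,3],K,D)[0].reshape(-1,2)
def shot(n,save=None):
    c=optics.get_calibration(n); im=optics.get_image(n)
    if save: cv2.imwrite('pics/'+save,im[:,:,::-1])
    return c,im
E
python3 - <<'E'
from h import *
c,im=shot('top','top0.png')
for l,z in [('stone_mid',.015),('stone_hole',.03),('stone_tail',0),('jig',0.02),('jig_slot',.02),('jig_fence',.02),('blank',0)]:
    for d in finder.tip_of(l,'top')[:3]: print(l,round(d['p'],2),np.round(d['at']),ray(c,d['at'],z).round(3))
for d in finder.silhouettes('stone_mid','top')[:4]: print(d['p'],np.round(d['box']))
print(manip.get_state()['position'],manip.get_state()['ee_rot'])
E
```

```text
pics
stone_mid 0.93 [344. 323.] [[ 0.387 -0.145  0.015]]
stone_mid 0.84 [235. 145.] [[0.785 0.098 0.015]]
stone_mid 0.73 [270. 318.] [[0.398 0.015 0.015]]
stone_hole 0.94 [354. 335.] [[ 0.362 -0.163  0.03 ]]
stone_hole 0.86 [322. 231.] [[ 0.585 -0.097  0.03 ]]
stone_hole 0.86 [219. 157.] [[0.754 0.131 0.03 ]]
stone_tail 0.95 [255. 138.] [[0.808 0.055 0.   ]]
stone_tail 0.9 [254. 300.] [[0.439 0.051 0.   ]]
stone_tail 0.77 [336. 271.] [[ 0.502 -0.129  0.   ]]
jig 0.84 [176. 270.] [[0.501 0.219 0.02 ]]
jig_slot 0.74 [153. 247.] [[0.553 0.272 0.02 ]]
jig_slot 0.22 [177. 270.] [[0.502 0.217 0.02 ]]
jig_fence 0.85 [142. 282.] [[0.475 0.294 0.02 ]]
jig_fence 0.48 [308. 165.] [[ 0.738 -0.068  0.02 ]]
blank 0.78 [415. 278.] [[ 0.485 -0.305  0.   ]]
0.85 [233. 144.  57.  43.]
0.82 [268. 321.  51.  59.]
0.81 [345. 323.  51.  57.]
0.78 [328. 246.  41.  61.]
[ 0.20566014 -0.53695537  0.23925256] [-3.53304591e-05  9.83321285e-01  1.81877016e-01  1.38079145e-06]
```

View pics/top0.png

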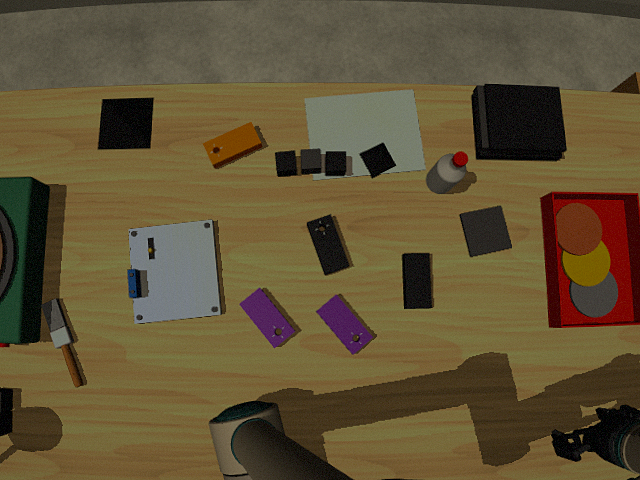

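The candidates for the drilled bar are orange (235,145), purple (268,318) and (345,323), black (328,246), and plain black (417,280). The black one at (328,246), with a hole and chalk ticks at about (322,231), fits the description. The one at (417,280) is the undrilled blank. The jig is at about (175,270), with its slot at (151,248) and the fence on the left. I'll move over the bar and confirm with the wrist camera.

Request:
servo_tool(increments=[[3.2, -1.8, 0, 0, 0, 0, -1], [3.2, -1.8, 0, 0, 0, 0, -1], [3.2, -1.8, 0, 0, 0, 0, -1], [3.2, -1.8, 0, 0, 0, 0, -1], [3.2, -1.8, 0, 0, 0, 0, -1]])

```text
clock: 0.95
position: [0.3237, -0.3946, 0.2394]
ee_rot: [0.0, 0.983, 0.182, 0.0]
contact_force: [0.8, -0.3, -0.3]
width: 0.0852
gripper_force: 0.0
```

Request:
servo_tool(increments=[[3.2, -1.8, 0, 0, 0, 0, -1], [3.2, -1.8, 0, 0, 0, 0, -1], [3.2, -1.8, 0, 0, 0, 0, -1], [3.2, -1.8, 0, 0, 0, 0, -1], [3.2, -1.8, 0, 0, 0, 0, -1]])

```text
clock: 1.45
position: [0.441, -0.2532, 0.2395]
ee_rot: [0.0, 0.983, 0.182, 0.0]
contact_force: [-0.1, -1.2, -0.1]
width: 0.0854
gripper_force: 0.0
```

Request:
servo_tool(increments=[[3.2, -1.8, 0, 0, 0, 0, -1], [3.2, -1.8, 0, 0, 0, 0, -1], [3.2, -1.8, 0, 0, 0, 0, -1], [3.0, -1.8, 0, 0, 0, 0, -1], [0, 0, 0, 0, 0, 0, -1]])

```text
clock: 1.95
position: [0.5344, -0.1389, 0.2392]
ee_rot: [-0.001, 0.983, 0.184, 0.001]
contact_force: [-0.4, 0.2, 0.9]
width: 0.0857
gripper_force: 0.0
```

```bash
python3 - <<'E'
from h import *
c,im=shot('wrist','w1.png')
for l,z in [('stone_mid',.015),('stone_hole',.03),('stone_tail',0)]:
    for d in finder.tip_of(l,'wrist')[:3]: print(l,round(d['p'],2),np.round(d['at']),ray(c,d['at'],z).round(4))
print(np.linalg.inv(np.array(c['world_to_cam'])).round(3))
for d in finder.silhouettes('stone_mid','wrist')[:2]:
    print(d['p'],d['box']); np.save('sil.npy',d['region']) if d['p']>.5 else 0
s=manip.get_state(); print(s['position'],s['ee_rot'],s['clock'])
E
```

```text
stone_mid 0.9 [265. 340.] [[ 0.3851 -0.1411  0.015 ]]
stone_mid 0.73 [297. 164.] [[ 0.5593 -0.1105  0.015 ]]
stone_mid 0.65 [106. 274.] [[0.3976 0.0223 0.015 ]]
stone_hole 0.95 [296. 115.] [[ 0.5979 -0.0963  0.03  ]]
stone_hole 0.86 [282. 357.] [[ 0.3817 -0.1613  0.03  ]]
stone_hole 0.56 [136. 300.] [[ 0.3908 -0.0151  0.03  ]]
stone_tail 0.97 [297. 224.] [[ 0.5044 -0.1303  0.    ]]
stone_tail 0.75 [ 89. 208.] [[0.4479 0.0573 0.    ]]
stone_tail 0.66 [296. 118.] [[ 0.5946 -0.0951  0.    ]]
[[ 0.36  -0.894 -0.266  0.603]
 [-0.933 -0.346 -0.101 -0.112]
 [-0.002  0.285 -0.959  0.374]
 [ 0.     0.     0.     1.   ]]
0.76 [103.5, 269.1, 124.8, 136.1]
0.67 [298.2, 163.4, 67.5, 141.2]
[ 0.53137977 -0.14296671  0.23929551] [ 2.22805340e-04  9.83419187e-01  1.81346578e-01 -2.68698757e-04] 2.2
```

View pics/w1.png

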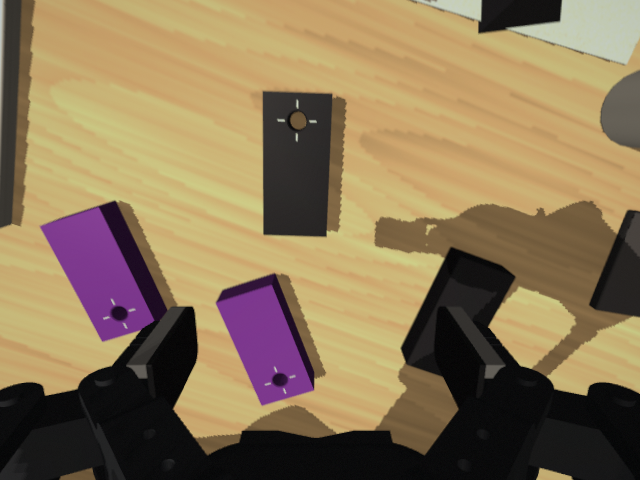

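The wrist view confirms it: the black bar spans (263,92) to (327,236), with its hole and ticks at (297,120). I'll get its pose from the top-face corners.

```bash
python3 - <<'E'
from h import *
c=optics.get_calibration('wrist')
P=ray(c,[(263,92),(332,94),(327,236),(263,235),(297.5,120)],.03)[:,:2]; print(P.round(4))
print('mid',P[:4].mean(0),'yaw',np.degrees(np.arctan2(*((P[0]+P[1]-P[2]-P[3])[::-1]))), np.linalg.norm(P[0]-P[3]),np.linalg.norm(P[0]-P[1]))
m=P[:4].mean(0); s=manip.get_state(); print(s['position'])
from scipy.spatial.transform import Rotation as R
q=s['ee_rot']; r=R.from_quat([q[1],q[2],q[3],q[0]]).as_matrix(); print(np.degrees(np.arctan2(r[1,0],r[0,0])))
u=np.array([P[0]+P[1]-P[2]-P[3]])[0]; u/=np.linalg.norm(u)
for off in (0,.01,.02):
  print(off,((np.r_[m+off*u,.0]-s['position'])@r).round(4))
E
```

```text
[[ 0.6016 -0.0702]
 [ 0.6198 -0.1222]
 [ 0.508  -0.1615]
 [ 0.4887 -0.1081]
 [ 0.5913 -0.1032]]
mid [ 0.55452896 -0.11548298] yaw 18.98076549408241 0.11910243750804514 0.05511774567991493
[ 0.53137977 -0.14296671  0.23929551]
20.89640328821146
0 [ 0.0316 -0.0175  0.2393]
0.01 [ 0.0416 -0.0172  0.2393]
0.02 [ 0.0516 -0.0168  0.2393]
```

Request:
servo_tool(increments=[[1.6, -0.9, 0, 0, 0, 0, -1], [1.55, -0.85, 2.0, 0, 0, 0, -1], [0, 0, 4.0, 0, 0, 1.9, -1], [0, 0, 4.0, 0, 0, 0, -1], [0, 0, 3.0, 0, 0, 0, -1]])

```text
clock: 2.7
position: [0.5537, -0.1153, 0.1074]
ee_rot: [-0.0, 0.986, 0.165, -0.001]
contact_force: [0.6, -0.9, 0.1]
width: 0.0853
gripper_force: 0.0
```

```bash
python3 - <<'E'
from h import *
from scipy.spatial.transform import Rotation as R
s=manip.get_state(); q=s['ee_rot']; r=R.from_quat([q[1],q[2],q[3],q[0]]).as_matrix(); print(s['position'],np.degrees(np.arctan2(r[1,0],r[0,0])))
c,im=shot('wrist','w2.png')
for l,z in [('stone_hole',.03)]:
    for d in finder.tip_of(l,'wrist')[:2]: print(l,round(d['p'],2),np.round(d['at']),ray(c,d['at'],z).round(4))
print(((np.array([.5545,-.1155,.010])-s['position'])@r).round(4))
E
```

```text
[ 0.55365926 -0.11529023  0.10737202] 18.967784497752145
stone_hole 0.73 [309. 163.] [[ 0.5996 -0.0948  0.03  ]]
[0.0009 0.0006 0.0974]
```

View pics/w2.png

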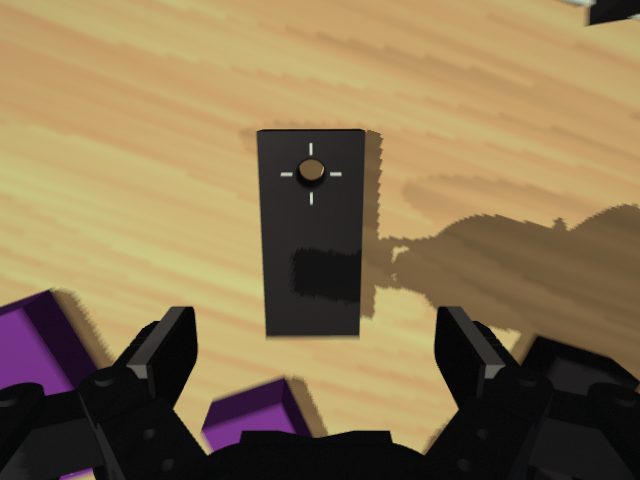

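The bar is centred between the fingers, with its hole at (311,173), so I'm descending and gripping.

Request:
servo_tool(increments=[[0.1, 0, 3.5, 0, 0, 0, -1], [0, 0, 3.0, 0, 0, 0, -1], [0, 0, 2.0, 0, 0, 0, -1], [0, 0, 1.1, 0, 0, 0, -1], [0, 0, 0, 0, 0, 0, -1]])

```text
clock: 3.3
position: [0.556, -0.1148, 0.0133]
ee_rot: [-0.0, 0.986, 0.165, -0.0]
contact_force: [-0.6, -0.2, 0.5]
width: 0.0854
gripper_force: 0.0
```

Request:
servo_tool(increments=[[0, 0, 0, 0, 0, 0, 1], [0, 0, 0, 0, 0, 0, 1], [0, 0, 0, 0, 0, 0, 1], [0, 0, 0, 0, 0, 0, 1], [0, 0, 0, 0, 0, 0, 1]], squeeze=45)

```text
clock: 3.8
position: [0.5571, -0.1144, 0.0151]
ee_rot: [0.001, 0.986, 0.165, 0.001]
contact_force: [-0.6, 0.6, 6.4]
width: 0.055
gripper_force: 50.0
```

Request:
servo_tool(increments=[[0, 0, 0, 0, 0, 0, 1], [0, 0, 0, 0, 0, 0, 1], [0, 0, 0, 0, 0, 0, 1], [0, 0, 0, 0, 0, 0, 1], [0, 0, 0, 0, 0, 0, 1]])

```text
clock: 4.3
position: [0.5572, -0.1144, 0.0151]
ee_rot: [0.001, 0.986, 0.165, 0.001]
contact_force: [-1.1, 0.1, 6.5]
width: 0.0554
gripper_force: 50.0
```

Request:
servo_tool(increments=[[0, 0, -0.5, 0, 0, 0, 1], [0, 0, -1.0, 0, 0, 0, 1], [0, 0, -2.0, 0, 0, 0, 1], [0, 0, 0, 0, 0, 0, 1], [0, 0, 0, 0, 0, 0, 1]])

```text
clock: 4.8
position: [0.5564, -0.1143, 0.0487]
ee_rot: [0.0, 0.986, 0.166, 0.0]
contact_force: [0.7, -0.9, -3.0]
width: 0.0553
gripper_force: 49.0
```

Request:
servo_tool(increments=[[0, 0, -3.0, 0, 0, 0, 1], [0, -1.5, -4.0, 0, 0, 0, 1], [0, -3.0, -4.0, 0, 0, 0, 1], [0.1, -3.5, -3, 0, 0, 0, 1], [0.1, -4.0, -2, 0, 0, 0, 1]])

```text
clock: 5.3
position: [0.5191, 0.0003, 0.2098]
ee_rot: [0.0, 0.986, 0.165, 0.001]
contact_force: [0.8, 0.2, -3.4]
width: 0.0551
gripper_force: 49.8
```

Request:
servo_tool(increments=[[0.1, -4.0, 0, 0, 0, 0, 1], [0.1, -4.0, 0, 0, 0, 0, 1], [0.1, -4.0, 0, 0, 0, 0, 1], [0.1, -4.0, 0, 0, 0, 0, 1], [0.1, -3.0, 0, 0, 0, 0, 1]])

```text
clock: 5.8
position: [0.4596, 0.1829, 0.2072]
ee_rot: [-0.0, 0.986, 0.166, -0.001]
contact_force: [-0.6, -0.1, -3.7]
width: 0.0551
gripper_force: 49.7
```

Request:
servo_tool(increments=[[0, -1.0, 0, 0, 0, -3, 1], [0, 0, 0, 0, 0, -6, 1], [0, 0, 0, 0, 0, -6, 1], [0, 0, 0, 0, 0, 0, 1], [0, 0, 0, 0, 0, 0, 1]])

```text
clock: 6.3
position: [0.4578, 0.1904, 0.2075]
ee_rot: [0.0, 0.956, 0.292, -0.001]
contact_force: [0.1, 0.5, -3.6]
width: 0.0549
gripper_force: 49.7
```

```bash
python3 - <<'E'
from h import *
c,im=shot('wrist','w3.png')
for l,z in [('jig',.0),('jig_slot',.02),('jig_fence',.02)]:
    for d in finder.tip_of(l,'wrist')[:3]: print(l,round(d['p'],2),np.round(d['at']),ray(c,d['at'],z).round(4))
s=manip.get_state(); print(s['position'],s['ee_rot'],s['contact_force'],s['clock'])
E
```

```text
jig 0.74 [311. 138.] [[0.5017 0.2257 0.    ]]
jig_slot 0.62 [290.  39.] [[0.5515 0.2771 0.02  ]]
jig_fence 0.88 [211. 117.] [[0.4735 0.2975 0.02  ]]
[0.45821179 0.19036912 0.20806933] [ 2.39842696e-05  9.56335626e-01  2.92270653e-01 -1.89004343e-04] [ 0.12589636  0.11519718 -2.61497426] 6.5
```

View pics/w3.png

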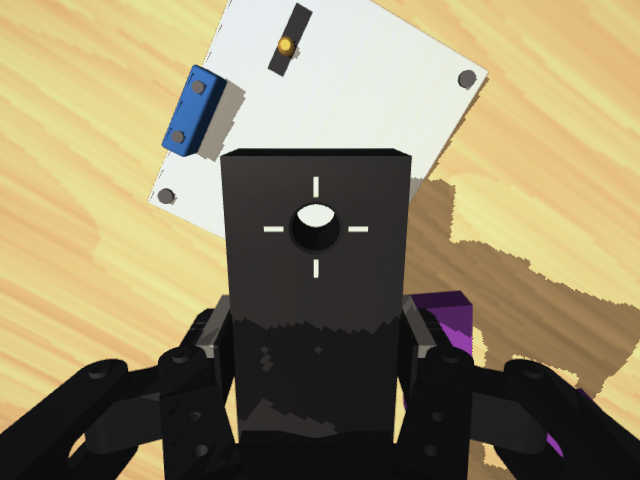

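The drilled stone is held level with its hole at (316,229). The pin shows at (287,45) in the slot, whose ends are at about (305,7) and (276,72). The fence face foot runs from about (226,81) to (189,157).

```bash
cat > m.py <<'E'
from h import *
from scipy.spatial.transform import Rotation as R
def tool():
    s=manip.get_state(); q=s['ee_rot']; r=R.from_quat([q[1],q[2],q[3],q[0]]).as_matrix()
    return np.array(s['position']),r,s
E
python3 - <<'E'
from m import *
c=optics.get_calibration('wrist'); p,r,s=tool()
A=ray(c,[(305,7.5),(275.5,72),(226,81),(189,157),(488,70),(149,200)],.02)[:,:2]
print(A.round(4))
for i,j in((0,1),(2,3)): print('yaw',np.degrees(np.arctan2(*((A[i]-A[j])[::-1]))),np.linalg.norm(A[i]-A[j]))
print('slot mid',(A[0]+A[1])/2,'fence mid',(A[2]+A[3])/2)
d=A[4]-A[5]; print('diag yaw',np.degrees(np.arctan2(d[1],d[0])+np.arctan2(190,210)),np.linalg.norm(d),'mid',(A[4]+A[5])/2)
print('pin top',ray(c,[(285.5,43.5)],.032))
h=ray(c,[(316,229),(220,152),(411,154)],p[2]+.0149); print('hole',h,'tool frame',((h-p)@r).round(4), 'toolyaw',np.degrees(np.arctan2(r[1,0],r[0,0])))
np.save('/dev/null',0)
# top camera cross-check
c2,im=shot('top','top1.png')
crop=im[205:335,95:235]; cv2.imwrite('pics/t1c.png',cv2.resize(crop,None,fx=4,fy=4,interpolation=cv2.INTER_CUBIC)[:,:,::-1])
print([d for d in finder.tip_of('jig_slot','top')][:1])
E
```

```text
[[0.575  0.279 ]
 [0.5279 0.274 ]
 [0.5021 0.3012]
 [0.4378 0.2972]
 [0.6156 0.1449]
 [0.3897 0.3074]]
yaw 6.073576882413262 0.0473941652993679
yaw 3.473478113977092 0.06440346885338247
slot mid [0.55148518 0.276525  ] fence mid [0.46996847 0.29920059]
diag yaw 6.413034623416962 0.2782632020775679 mid [0.50268703 0.22612838]
pin top [[0.54699435 0.27641776 0.032     ]]
hole [[0.49174057 0.21364146 0.22296933]
 [0.49541866 0.24956647 0.22296933]
 [0.52576988 0.20339805 0.22296933]] tool frame [[ 0.0408 -0.0006 -0.0149]
 [ 0.0639 -0.0283 -0.0149]
 [ 0.0633  0.027  -0.0149]] toolyaw 33.987892748067274Traceback (most recent call last):
  File "<stdin>", line 10, in <module>
    file_ctx = open(file, "wb")
PermissionError: [Errno 13] Permission denied: '/dev/null.npy'
```

Request:
servo_tool(increments=[[0.8, -0.5, 2.5, 0, 0, 0, 1], [0.8, -0.6, 3.0, 0, 0, 0, 1], [0.8, -0.5, 3.0, 0, 0, 0, 1], [0.7, -0.5, 2.5, 0, 0, 0, 1], [0, 0, 1.5, 0, 0, 0, 1]])

```text
clock: 7.0
position: [0.4718, 0.2257, 0.0813]
ee_rot: [-0.0, 0.956, 0.293, -0.001]
contact_force: [-0.2, -0.6, -1.7]
width: 0.0552
gripper_force: 49.6
```

Request:
servo_tool(increments=[[0, 0, 0, 0, 0, 0, 1], [0, 0, 0, 0, 0, 0, 1], [0, 0, 0, 0, 0, 0, 1], [0, 0, 0, 0, 0, 0, 1], [0, 0, 0, 0, 0, 0, 1]])

```text
clock: 7.5
position: [0.4727, 0.2254, 0.0842]
ee_rot: [0.0, 0.956, 0.293, 0.001]
contact_force: [0.1, -0.1, -3.0]
width: 0.0549
gripper_force: 49.6
```

```bash
python3 - <<'E'
from m import *
p,r,s=tool(); print(p,s['contact_force'],s['clock'])
c,im=shot('wrist','w4.png')
for l,z in [('stone_hole',p[2]+.0149),('jig_slot',.02),('jig_fence',.02)]:
    for d in finder.tip_of(l,'wrist')[:1]: print(l,round(d['p'],2),np.round(d['at']),ray(c,d['at'],z).round(4))
print(proj(c,[(.547,.2764,.032),(.547,.2764,.02)]).round(1))
E
```

```text
[0.47274018 0.22537195 0.08422674] [ 0.10032141 -0.08283496 -3.03831077] 7.5
stone_hole 0.96 [312. 203.] [[0.5122 0.2541 0.0991]]
jig_fence 0.95 [200. 188.] [[0.4736 0.2958 0.02  ]]
[[315.4  76.3]
 [315.5  78.8]]
```

View pics/w4.png

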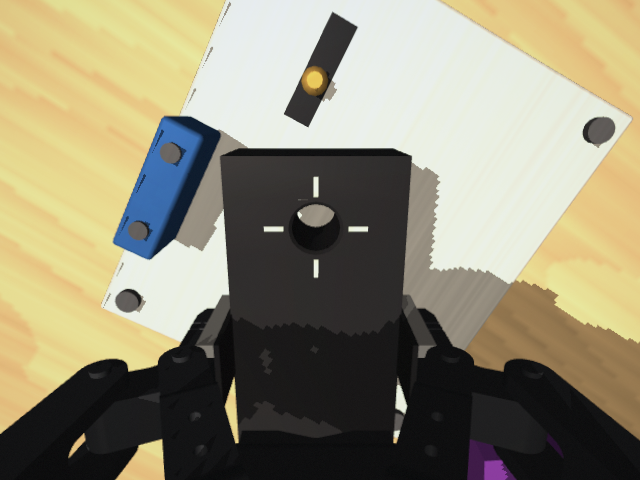

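The pin top is at (315,80), in line with the hole at (316,229). Slot ends are at about (345,18) and (296,121).

```bash
python3 - <<'E'
from m import *
c=optics.get_calibration('wrist'); p,r,s=tool()
A=ray(c,[(344.5,18),(295.5,121),(218,132),(180,218)],.02)[:,:2]; print(A.round(4))
for i,j in((0,1),(2,3)): print('yaw',np.degrees(np.arctan2(*((A[i]-A[j])[::-1]))),np.linalg.norm(A[i]-A[j]))
print('slot',(A[0]+A[1])/2)
q=ray(c,[(315,79.5)],.032)[0]; h=ray(c,[(316,229)],p[2]+.0149)[0]
print('pin',q,'hole',h,'move tool',((q-h)@r).round(4),'yaw',np.degrees(np.arctan2(r[1,0],r[0,0])))
E
```

```text
[[0.5739 0.2795]
 [0.5259 0.2738]
 [0.5012 0.3014]
 [0.4542 0.2962]]
yaw 6.7833251714273075 0.04825768763715124
yaw 6.24801280643557 0.04726783290285489
slot [0.54989144 0.27663981]
pin [0.54527602 0.27574515 0.032     ] hole [0.50575466 0.24860499 0.0984935 ] move tool [ 0.0479 -0.0004  0.0665] yaw 34.05311536299055
```

Request:
servo_tool(increments=[[1.0, 0, 0, 0, 0, 0, 1], [1.5, 0, 0, 0, 0, 0, 1], [1.5, 0, 0.8, 0, 0, 0, 1], [0.8, 0, 1.2, 0, 0, 0, 1], [0, 0, 0.8, 0, 0, 0, 1]])

```text
clock: 8.2
position: [0.5127, 0.2528, 0.0535]
ee_rot: [0.0, 0.956, 0.293, -0.0]
contact_force: [0.6, -0.4, -3.1]
width: 0.0551
gripper_force: 49.7
```

Request:
servo_tool(increments=[[0, 0, 0, 0, 0, 0, 1], [0, 0, 0, 0, 0, 0, 1], [0, 0, 0, 0, 0, 0, 1], [0, 0, 0, 0, 0, 0, 1], [0, 0, 0, 0, 0, 0, 1]])

```text
clock: 8.7
position: [0.5121, 0.2521, 0.0558]
ee_rot: [0.0, 0.956, 0.293, 0.0]
contact_force: [-0.0, -0.4, -3.2]
width: 0.0552
gripper_force: 49.7
```

```bash
python3 - <<'E'
from m import *
p,r,s=tool(); print(p,s['contact_force'],s['clock'])
c,im=shot('wrist')
print(proj(c,[(.5453,.2757,.032)]).round(1))
h=ray(c,[(316,229)],p[2]+.0149)[0]; print('move tool',((np.array([.5453,.2757,.020])-h)@r).round(4))
w=cv2.resize(im[140:300,220:420],None,fx=4,fy=3.75,interpolation=cv2.INTER_CUBIC); cv2.imwrite('pics/w5.png',cv2.convertScaleAbs(w,alpha=1.5,beta=20)[:,:,::-1])
E
```

```text
[0.51205976 0.2521434  0.05576529] [-0.00616355 -0.42951581 -3.15155225] 8.7
[[315.1 203.1]]
move tool [-0.0001 -0.0003  0.0507]
```

View pics/w5.png

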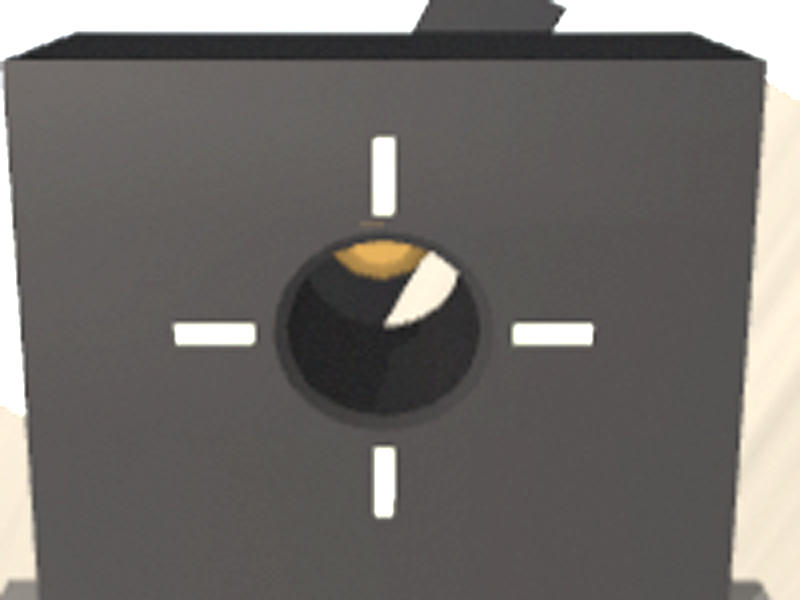

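The pin tip shows through the hole, laterally centred at column 382 of the crop. Descending gently.

Request:
servo_tool(increments=[[0, 0, 0.3, 0, 0, 0, 1], [0, 0, 0.3, 0, 0, 0, 1], [0, 0, 0.2, 0, 0, 0, 1], [0, 0, 0.1, 0, 0, 0, 1], [0, 0, 0, 0, 0, 0, 1]])

```text
clock: 9.25
position: [0.5118, 0.2521, 0.0459]
ee_rot: [0.0, 0.956, 0.293, -0.0]
contact_force: [-0.3, -0.6, -3.0]
width: 0.0551
gripper_force: 49.7
```

Request:
servo_tool(increments=[[0, 0, 0.1, 0, 0, 0, 1], [0, 0, 0.1, 0, 0, 0, 1], [0, 0, 0.1, 0, 0, 0, 1], [0, 0, 0, 0, 0, 0, 1], [0, 0, 0, 0, 0, 0, 1]])

```text
clock: 9.75
position: [0.512, 0.2522, 0.0433]
ee_rot: [0.0, 0.956, 0.293, 0.0]
contact_force: [0.0, 0.1, -3.5]
width: 0.0551
gripper_force: 49.7
```

Request:
servo_tool(increments=[[0, 0, 0.1, 0, 0, 0, 1], [0, 0, 0.1, 0, 0, 0, 1], [0, 0, 0.1, 0, 0, 0, 1], [0, 0, 0, 0, 0, 0, 1], [0, 0, 0, 0, 0, 0, 1]])

```text
clock: 10.25
position: [0.5119, 0.2522, 0.0402]
ee_rot: [0.0, 0.956, 0.293, -0.0]
contact_force: [-0.9, 0.5, -2.3]
width: 0.0548
gripper_force: 49.7
```

Request:
servo_tool(increments=[[0, 0, 0.1, 0, 0, 0, 1], [0, 0, 0.1, 0, 0, 0, 1], [0, 0, 0.1, 0, 0, 0, 1], [0, 0, 0, 0, 0, 0, 1], [0, 0, 0, 0, 0, 0, 1]])

```text
clock: 10.75
position: [0.5119, 0.2522, 0.0372]
ee_rot: [0.0, 0.956, 0.293, -0.0]
contact_force: [0.4, 0.7, -3.0]
width: 0.0551
gripper_force: 49.7
```

Request:
servo_tool(increments=[[0, 0, 0.1, 0, 0, 0, 1], [0, 0, 0.1, 0, 0, 0, 1], [0, 0, 0, 0, 0, 0, 1], [0, 0, 0, 0, 0, 0, 1], [0, 0, 0, 0, 0, 0, 1]])

```text
clock: 11.25
position: [0.512, 0.2522, 0.0353]
ee_rot: [0.0, 0.956, 0.293, 0.0]
contact_force: [-0.8, 0.3, -2.0]
width: 0.0551
gripper_force: 49.7
```

Request:
servo_tool(increments=[[0, 0, 0.1, 0, 0, 0, 1], [0, 0, 0, 0, 0, 0, 1], [0, 0, 0, 0, 0, 0, 1], [0, 0, 0, 0, 0, 0, 1], [0, 0, 0, 0, 0, 0, 1]])

```text
clock: 11.75
position: [0.512, 0.2522, 0.0351]
ee_rot: [0.0, 0.956, 0.293, 0.0]
contact_force: [-2.6, -0.1, 5.8]
width: 0.055
gripper_force: 50.8
```

Request:
servo_tool(increments=[[0, 0, -0.1, 0, 0, 0, 1], [0, 0, 0, 0, 0, 0, 0], [0, 0, 0, 0, 0, 0, -0.5], [0, 0, 0, 0, 0, 0, -0.5], [0, 0, 0, 0, 0, 0, -0.5]])

```text
clock: 12.25
position: [0.5122, 0.2523, 0.0353]
ee_rot: [0.0, 0.956, 0.293, 0.0]
contact_force: [0.3, 0.0, -0.3]
width: 0.0638
gripper_force: 0.0
```

Request:
servo_tool(increments=[[0, 0, 0, 0, 0, 0, -0.5], [0, 0, 0, 0, 0, 0, -0.5], [0, 0, 0, 0, 0, 0, -0.5], [0, 0, 0, 0, 0, 0, -0.5], [0, 0, 0, 0, 0, 0, -0.5]])

```text
clock: 12.75
position: [0.512, 0.2522, 0.0353]
ee_rot: [0.0, 0.956, 0.293, 0.0]
contact_force: [-0.4, 0.6, -0.0]
width: 0.0643
gripper_force: 0.0
```

The stone is seated and released. I'll lift off straight up, close the fingers, turn to the jig's yaw and check the stone from the top camera.

Request:
servo_tool(increments=[[0, 0, -0.5, 0, 0, 0, -0.5], [0, 0, -1.0, 0, 0, 0, -0.5], [0, 0, -2.0, 0, 0, 0, -0.5], [0, 0, -3.0, 0, 0, 0, -0.5], [0, 0, -2.0, 0, 0, 0, 1]])

```text
clock: 13.25
position: [0.5128, 0.2525, 0.1229]
ee_rot: [-0.0, 0.956, 0.293, 0.001]
contact_force: [0.2, -0.1, -0.5]
width: 0.0508
gripper_force: 0.0
```

Request:
servo_tool(increments=[[0, 0, 0, 0, 0, 6.9, 1], [0, 0, 0, 0, 0, 6.9, 1], [0, 0, 0, 0, 0, 6.9, 1], [0, 0, 0, 0, 0, 6.8, 1], [0, 0, 0, 0, 0, 0, 1]])

```text
clock: 13.75
position: [0.5122, 0.2523, 0.1212]
ee_rot: [-0.0, 0.998, 0.057, 0.001]
contact_force: [0.5, -0.5, -0.1]
width: 0.0002
gripper_force: 0.0
```

Request:
servo_tool(increments=[[-0.6, 2.0, 0, 0, 0, 0, 1], [-0.6, 2.0, 0, 0, 0, 0, 1], [-0.6, 2.0, 0, 0, 0, 0, 1], [-0.4, 1.8, 0, 0, 0, 0, 1], [0, 0, 0, 0, 0, 0, 1]])

```text
clock: 14.25
position: [0.4986, 0.1705, 0.1208]
ee_rot: [0.0, 0.998, 0.057, -0.0]
contact_force: [0.4, -0.1, 0.3]
width: 0.0
gripper_force: 0.0
```

```bash
python3 - <<'E'
from m import *
p,r,s=tool(); print(p,np.degrees(np.arctan2(r[1,0],r[0,0])),s['width'],s['clock'])
c,im=shot('wrist','w6.png')
for l,z in [('stone_hole',.05),('stone_mid',.035),('stone_tail',.02),('jig_slot',.02),('jig_fence',.02)]:
    for d in finder.tip_of(l,'wrist')[:2]: print(l,round(d['p'],2),np.round(d['at']),ray(c,d['at'],z).round(4))
print(((np.array([.4987,.1727,.036])-p)@r).round(4))
E
```

```text
[0.49864139 0.17047602 0.12081028] 6.584810883996714 1.2160872873296223e-05 14.25
stone_hole 0.94 [142. 140.] [[0.5503 0.2632 0.05  ]]
stone_mid 0.68 [174. 208.] [[0.5141 0.2525 0.035 ]]
stone_mid 0.63 [516. 398.] [[0.4143 0.0334 0.035 ]]
stone_tail 0.9 [470. 321.] [[0.457  0.0669 0.02  ]]
stone_tail 0.55 [231. 284.] [[0.4651 0.2211 0.02  ]]
jig_slot 0.74 [141. 134.] [[0.5503 0.2759 0.02  ]]
jig_fence 0.65 [110. 260.] [[0.4727 0.2958 0.02  ]]
jig_fence 0.33 [171. 206.] [[0.5106 0.2589 0.02  ]]
[ 0.0003 -0.0023  0.0848]
```

View pics/w6.png

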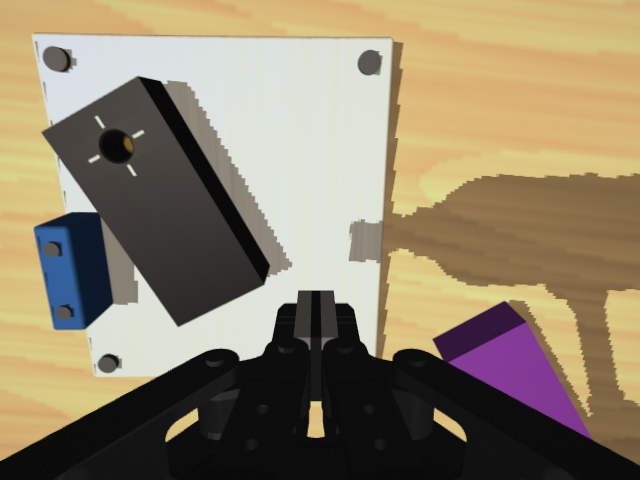

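The stone lies flat over the pin (brass visible in the hole at (125,146)), tail askew to -y. The closed fingers are clear of its side, so I'm lowering beside the tail.

Request:
servo_tool(increments=[[0, 0, 2.0, 0, 0, 0, 1], [0, 0, 2.5, 0, 0, 0, 1], [0, 0, 2.2, 0, 0, 0, 1], [0, 0, 1.3, 0, 0, 0, 1], [0, 0, 0.2, 0, 0, 0, 1]])

```text
clock: 15.05
position: [0.4977, 0.1725, 0.0366]
ee_rot: [0.0, 0.998, 0.058, -0.002]
contact_force: [-0.3, -0.4, -0.2]
width: -0.0004
gripper_force: 0.0
```

Request:
servo_tool(increments=[[0, 0, 0, 0, 0, 0, 1], [0, -0.3, 0, 0, 0, 0, 1], [0, -0.3, 0, 0, 0, 0, 1], [0, -0.3, 0, 0, 0, 0, 1], [0, 0, 0, 0, 0, 0, 1]])

```text
clock: 15.55
position: [0.4982, 0.1817, 0.0388]
ee_rot: [-0.0, 0.998, 0.057, 0.001]
contact_force: [0.0, 0.9, -0.8]
width: -0.0
gripper_force: 0.0
```

Request:
servo_tool(increments=[[0, -0.3, 0, 0, 0, 0, 1], [0, -0.3, 0, 0, 0, 0, 1], [0, -0.3, 0, 0, 0, 0, 1], [0, -0.2, 0, 0, 0, 0, 1], [0, 0, 0, 0, 0, 0, 1]])

```text
clock: 16.05
position: [0.4966, 0.1922, 0.0382]
ee_rot: [0.0, 0.998, 0.057, -0.0]
contact_force: [-0.5, -0.0, 0.2]
width: 0.0003
gripper_force: 0.1
```

Request:
servo_tool(increments=[[0, -0.2, 0, 0, 0, 0, 1], [0, -0.2, 0, 0, 0, 0, 1], [0, -0.2, 0, 0, 0, 0, 1], [0, -0.2, 0, 0, 0, 0, 1], [0, -0.2, 0, 0, 0, 0, 1]])

```text
clock: 16.55
position: [0.4954, 0.2021, 0.0382]
ee_rot: [0.0, 0.998, 0.057, -0.0]
contact_force: [0.1, -1.1, 0.2]
width: -0.0003
gripper_force: 0.6
```

Request:
servo_tool(increments=[[0, -0.2, 0, 0, 0, 0, 1], [0, -0.2, 0, 0, 0, 0, 1], [0, -0.2, 0, 0, 0, 0, 1], [0, -0.2, 0, 0, 0, 0, 1], [0, 0, 0, 0, 0, 0, 1]])

```text
clock: 17.05
position: [0.4947, 0.2103, 0.0383]
ee_rot: [-0.0, 0.998, 0.057, 0.0]
contact_force: [0.5, 0.4, -0.8]
width: -0.0004
gripper_force: 0.1
```

Request:
servo_tool(increments=[[0, -0.2, 0, 0, 0, 0, 1], [0, -0.2, 0, 0, 0, 0, 1], [0, -0.2, 0, 0, 0, 0, 1], [0, 0, 0, 0, 0, 0, 1], [0, 0, 0, 0, 0, 0, 1]])

```text
clock: 17.55
position: [0.4942, 0.2163, 0.0383]
ee_rot: [-0.0, 0.998, 0.057, 0.0]
contact_force: [0.8, -1.0, -0.5]
width: 0.0005
gripper_force: 0.1
```

Request:
servo_tool(increments=[[0, -0.2, 0, 0, 0, 0, 1], [0, -0.2, 0, 0, 0, 0, 1], [0, -0.1, 0, 0, 0, 0, 1], [0, 0, 0, 0, 0, 0, 1], [0, 0, 0, 0, 0, 0, 1]])

```text
clock: 18.05
position: [0.4936, 0.2211, 0.0383]
ee_rot: [-0.0, 0.998, 0.057, 0.0]
contact_force: [-0.3, -0.2, -0.9]
width: -0.0001
gripper_force: 0.3
```

```bash
python3 - <<'E'
from m import *
p,r,s=tool(); print(p,s['contact_force'],s['clock'])
c,im=shot('wrist')
cv2.imwrite('pics/w7.png',cv2.convertScaleAbs(im,alpha=1.3,beta=20)[:,:,::-1])
E
```

```text
[0.49357461 0.22107471 0.03829969] [-0.29451502 -0.15245089 -0.87931496] 18.05
```

View pics/w7.png

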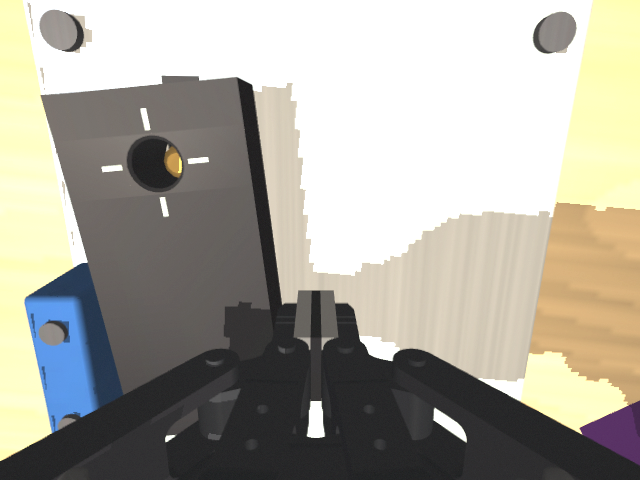

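The stone has swung most of the way: its -y edge runs from (238,78) to about (275,300), with the pin in the hole. I'll quantify the remainder.

```bash
python3 - <<'E'
from m import *
c=optics.get_calibration('wrist'); p,r,s=tool()
T=ray(c,[(238,78),(275,300),(43,96),(122,394),(112,168),(199,160)],.05)[:,:2]
for i,j in((0,1),(2,3)): d=T[i]-T[j]; print('stone yaw',np.degrees(np.arctan2(d[1],d[0])))
d=T[4]-T[5]; print('tick yaw',np.degrees(np.arctan2(-d[0],d[1])))
F=ray(c,[(30,10),(93,470)],.02)
E
```

```text
stone yaw 13.454165691608205
stone yaw 11.346951600529135
tick yaw 11.890311065274352
```

Request:
servo_tool(increments=[[0, -0.1, 0, 0, 0, 0, 1], [0, -0.1, 0, 0, 0, 0, 1], [0, -0.1, 0, 0, 0, 0, 1], [0, 0, 0, 0, 0, 0, 1], [0, 0, 0, 0, 0, 0, 1]])

```text
clock: 18.6
position: [0.4931, 0.224, 0.0383]
ee_rot: [-0.0, 0.998, 0.057, 0.0]
contact_force: [-0.9, -1.7, -0.4]
width: -0.0001
gripper_force: 0.5
```

Request:
servo_tool(increments=[[0, -0.1, 0, 0, 0, 0, 1], [0, -0.1, 0, 0, 0, 0, 1], [0, 0, 0, 0, 0, 0, 1], [0, 0, 0, 0, 0, 0, 1], [0, 0, 0, 0, 0, 0, 1]])

```text
clock: 19.1
position: [0.4931, 0.226, 0.0383]
ee_rot: [-0.0, 0.998, 0.057, 0.0]
contact_force: [-0.8, -0.4, -0.3]
width: -0.0002
gripper_force: 0.4
```

Request:
servo_tool(increments=[[0, -0.1, 0, 0, 0, 0, 1], [0, 0, 0, 0, 0, 0, 1], [0, 0, 0, 0, 0, 0, 1], [0, 0, 0, 0, 0, 0, 1], [0, 0, 0, 0, 0, 0, 1]])

```text
clock: 19.6
position: [0.4927, 0.2268, 0.0383]
ee_rot: [0.0, 0.998, 0.057, -0.0]
contact_force: [-0.3, -1.2, 0.2]
width: 0.0006
gripper_force: 0.8
```

Request:
servo_tool(increments=[[0, -0.1, 0, 0, 0, 0, 1], [0, 0, 0, 0, 0, 0, 1], [0, 0, 0, 0, 0, 0, 1], [0, 0, 0, 0, 0, 0, 1], [0, 0, 0, 0, 0, 0, 1]])

```text
clock: 20.1
position: [0.4925, 0.2272, 0.0383]
ee_rot: [0.001, 0.998, 0.057, -0.0]
contact_force: [-1.3, -4.9, 1.2]
width: 0.0002
gripper_force: 2.5
```

Request:
servo_tool(increments=[[0, -0.1, 0, 0, 0, 0, 1], [0, 0, 0, 0, 0, 0, 1], [0, 0, 0, 0, 0, 0, 1], [0, 0, 0, 0, 0, 0, 1], [0, 0, 0, 0, 0, 0, 1]])

```text
clock: 20.6
position: [0.4924, 0.2272, 0.0383]
ee_rot: [0.001, 0.998, 0.058, -0.0]
contact_force: [-0.0, -8.6, 0.9]
width: 0.0002
gripper_force: 3.9
```

The force rose to 9 N with no further travel, so the stone is against the fence. Backing off, lifting and checking.

Request:
servo_tool(increments=[[0, 0.2, 0, 0, 0, 0, 1], [0, 0.5, 0, 0, 0, 0, 1], [0, 1.0, 0, 0, 0, 0, 1], [0, 1.5, 0, 0, 0, 0, 1], [0, 0, -2.0, 0, 0, 0, 1]])

```text
clock: 21.1
position: [0.4943, 0.1945, 0.0564]
ee_rot: [0.001, 0.998, 0.056, -0.003]
contact_force: [0.0, 0.1, -0.2]
width: -0.0001
gripper_force: 0.0
```

Request:
servo_tool(increments=[[0, 0, -4.0, 0, 0, 0, 1], [0, 0, -4.0, 0, 0, 0, 1], [0, 0, -3.0, 0, 0, 0, 1], [0, 0, 0, 0, 0, 0, 1], [0, 0, 0, 0, 0, 0, 1]])

```text
clock: 21.6
position: [0.4964, 0.1963, 0.1687]
ee_rot: [-0.0, 0.998, 0.057, 0.001]
contact_force: [0.1, -0.7, -0.6]
width: 0.0003
gripper_force: 0.0
```

```bash
python3 - <<'E'
from m import *
p,r,s=tool(); print(p,s['contact_force'],s['clock'])
c,im=shot('wrist')
for l,z in [('stone_hole',.05),('stone_tail',.02),('jig_fence',.02)]:
    for d in finder.tip_of(l,'wrist')[:2]: print(l,round(d['p'],2),np.round(d['at']),ray(c,d['at'],z).round(4))
cv2.imwrite('pics/w8.png',cv2.convertScaleAbs(im,alpha=1.2,beta=15)[:,:,::-1])
E
```

```text
[0.49635477 0.19633354 0.16868117] [ 0.10280396 -0.71187843 -0.6192773 ] 21.6
stone_hole 0.69 [206. 134.] [[0.551  0.2706 0.05  ]]
stone_tail 0.9 [217. 272.] [[0.4497 0.2667 0.02  ]]
stone_tail 0.68 [479. 293.] [[0.4549 0.0683 0.02  ]]
```

View pics/w8.png

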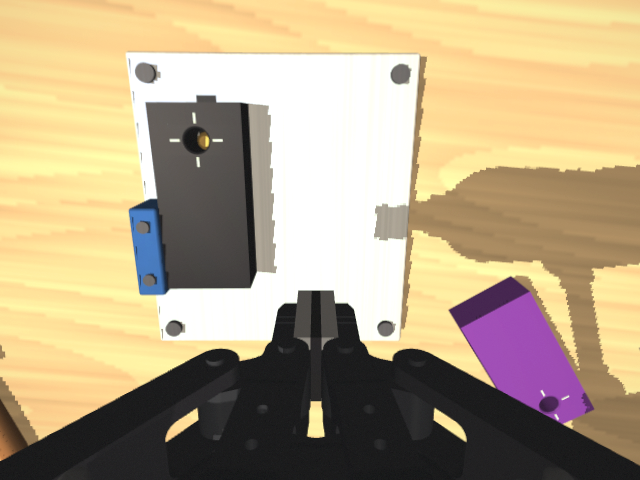

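The stone lies flat along the jig, its hole over the pin at (200,141) and its long side against the fence at (163,250). The tool is clear, so I'm handing in.

```bash
python3 -c "
from rig import manip
print(manip.sign_off())"
```

```text
the job is handed in; nothing more can be done
None
```

The job is handed in, with no verdict returned: in the last picture the drilled black bar sat flat over the brass pin with its long side against the blue fence and the gripper clear, the highest wrist force I saw being about 9 N, while pushing it onto the fence.

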